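Reverse the row of tea tins from tasting rack to dispatch rack

ROBOT

A 6-joint arm with a two-finger parallel gripper is mounted at the origin on the work surface. World frame = base frame: x ahead of the robot, y to its left, z up, the work surface at z = 0. Lengths are in m, angles in rad, forces in N, time in s.
With the tool pointing down it reaches from about 0.35 to 0.975 m from the base axis. Payload 4.9 kg.
Tool frame: the origin (TCP) lies midway between the tips of the shut fingers; the grasp point (between the pads) lies 19 mm behind it; y points along the fingers, z is the direction in which the jaws open and shut, and the axes are right-handed (so a half turn about y gives the same grasp; the last joint's range is limited). The gripper opens to 85 mm and grips with 20 to 120 N. Pads are 22 mm wide; open, the fingers measure 114 mm over their backs; the gripper's body (76 mm by 85 mm) begins 54 mm behind the grasp point. The pads swing forward as they close: fully open they stand 13 mm farther back than shut.
Start: joints at [1.001, 0.053, 1.613, -0, 1.476, -0.119], TCP at [0.272, 0.563, 0.231] pointing down, gripper open.
Joint ranges: [-3.01, 3.01], [-1.01, 2.22], [0.06, 2.58], [-1.02, 4.17], [0.09, 2.62], [-3.14, 3.14]. Speed limits (rad/s): [2.57, 2.57, 3.14, 3.14, 3.14, 3.14].

INTERFACE

Orientations are given as a unit quaternion [w, x, y, z].
In Python, from plant import * gives the robot as it stands.
- The arm moves only by the shell command python3 -m crank 'ROWS'. ROWS is JSON, a list that holds one entry, the list of rows, each a list of 5 numbers: the gripper command: -1 is shut, 1 is fully open, values between are in proportion, then the shift along the tool's x, y, z in cm, then the turn about the tool's y in degrees. In form: [[[jaw, dx, dy, dz, twist], ...]]. A call has 1 to 8 rows; each row shifts and turns the commanded pose from where the row before left it, along the tool's axes as they then stand; what a row does not reach is not made up. A row lasts 1/8 s, in which the tool goes at most 62.5 mm and 10.7 degrees, less where a joint would pass 70% of its speed; a pose out of reach is approached as far as the arm can. A call with a gripper value outside its range is refused whole. The fingers move at their own pace and stop on an object; the grip force is fixed at half the most. Time passes only in rows, so rows that do not move let the fingers close. It gives the time, the measured TCP pose, the force and the opening at its end, in the units of the state.
- state(): the state, without advancing time (a new reading comes with each control period).
- grab_frame(name): name is "side" or "top"; returns a dict with "frame" (384x512x3 uint8, red, green, blue), "fx", "fy", "cx", "cy" (pixels), "pose" (4x4, takes a point from camera to world coordinates). Camera axes: x right, y up, looking along -z (the intrinsics and any distortion apply to the point x, -y, -z); pixel columns grow to the right and rows downward; lengths in m; the calibration is good to about 2 mm. A picture is of the moment at which its call begins. There is no depth.
- job_done(): hands the job in, once; it reports no verdict.
The state is a dict: "time": time; "joint_pos": joint angles; "joint_vel": joint speeds; "joint_efforts": joint torques, N m; "tool_pos": TCP position; "tool_rot": TCP orientation; "contact_force": force on the tool from outside, world axes, zero at the start; "ft_torque": the same for the moment, N m; "gripper_width": opening from 0.0 (shut) to 1.0 (fully open).
Only numpy, scipy, OpenCV 4.12 (cv2) and the standard library are available. Lean on these libraries where they do the work, as an engineer would, in place of code of your own. Each camera call takes 0.05 s, during which the arm holds its last target.

TASK

Move the four tea tins from the white tasting rack into the empty wooden dispatch rack, one tin in each bay, standing upright on the bay's floor and in reverse order: the tin that starts in the left-most bay (seen from the robot) ends in the right-most bay, and so on, so that the packer across the table reads the row the right way round. Do not tip a tin over on the way, and do not shift the cup, the roll of tape or the carton.

Things in the scene. Friction and masses are not known exactly. Their poses are not given: they have to be found in the camera images.
- tin_red: loose closed round tea tin, red with a red lid and a pale paper band round its waist: plain cylinder 50 mm in diameter, 85 mm high, about 0.16 kg. Origin: centre of its underside; z up its axis. It starts upright in one of the four bays of the tasting rack (which bay is shuffled).
- tin_yellow: loose closed round tea tin, yellow with a yellow lid and a pale paper band round its waist: plain cylinder 50 mm in diameter, 85 mm high, about 0.16 kg. Origin: centre of its underside; z up its axis. It starts upright in one of the four bays of the tasting rack (which bay is shuffled).
- tin_green: loose closed round tea tin, green with a green lid and a pale paper band round its waist: plain cylinder 50 mm in diameter, 85 mm high, about 0.16 kg. Origin: centre of its underside; z up its axis. It starts upright in one of the four bays of the tasting rack (which bay is shuffled).
- tin_blue: loose closed round tea tin, blue with a blue lid and a pale paper band round its waist: plain cylinder 50 mm in diameter, 85 mm high, about 0.16 kg. Origin: centre of its underside; z up its axis. It starts upright in one of the four bays of the tasting rack (which bay is shuffled).
- tasting_rack: fixed white rack, grey walls, full at the start; 102 x 326 x 28 mm with a 22 mm ledge (10 mm high) for tags on the robot's side. Origin: underside, below the row's centre; y along the row, to the left (within 10 deg), x away from the robot. Bays centred at x = 0, y = 120, 40, -40, -120 mm, each 70 (x) x 74 mm clear; floor at z = 10, wall tops at 28 mm. Nearer or farther than the other rack.
- dispatch_rack: fixed light wooden rack without ledge, empty at the start; 80 x 326 x 28 mm. Origin: underside, below the row's centre; y along the row, to the robot's left (within 10 deg), x away from the robot. Bays centred at x = 0, y = 120 (left-most), 40, -40, -120 mm, each 70 (x) x 74 mm clear; floor at z = 10, wall tops at 28 mm; walls 5 to 6 mm thick.
- tag_red: fixed flat red tag, 13 x 44 x 2 mm, on the ledge of the tasting rack just in front (robot's side) of the bay where the red tin starts; it stays there and records the first order. Origin: centre of its underside, 51 mm in front of the tin's starting centre.
- tag_yellow: fixed flat yellow tag, 13 x 44 x 2 mm, on the ledge of the tasting rack just in front (robot's side) of the bay where the yellow tin starts; it stays there and records the first order. Origin: centre of its underside, 51 mm in front of the tin's starting centre.
- tag_green: fixed flat green tag, 13 x 44 x 2 mm, on the ledge of the tasting rack just in front (robot's side) of the bay where the green tin starts; it stays there and records the first order. Origin: centre of its underside, 51 mm in front of the tin's starting centre.
- tag_blue: fixed flat blue tag, 13 x 44 x 2 mm, on the ledge of the tasting rack just in front (robot's side) of the bay where the blue tin starts; it stays there and records the first order. Origin: centre of its underside, 51 mm in front of the tin's starting centre.
- cup: bystander: white handleless tasting cup, 76 mm across, 62 mm high, loose, left of the racks. Origin: centre of its underside.
- tape: bystander: brown roll of packing tape lying flat, 96 mm across, 45 mm high, loose, left of the racks. Origin: centre of its underside.
- carton: bystander: brown cardboard carton 75 x 100 x 110 mm (height), loose, right of the racks. Origin: centre of its underside.
Mind the look-alikes: they are no part of the job. Of the things that look like the tin_red, the smallest one is meant.

How it is judged:
By the outcome, as a careful person would: the job done as asked, in the order asked, and still so for the second after the job is handed in, with the robot touching nothing.
It also fails if it takes over 112 s, if anything falls off the work surface, if the arm or the gripper's body presses on something with over 40 N, if the wrist force passes 120 N, or if a joint passes its speed limit or range.

## Working session

There is one attempt and no reset: what is moved stays moved. The work goes in short steps, Python scripts to look and compute and a shell command to move; the robot and the scene stay as the last step left them, time stands still between calls to the robot, and variables do not carry over. Pictures are saved under pics/ and viewed, and the job is handed in when it is done.

```bash
ls; mkdir -p pics
python3 - <<'E'
from plant import *
import cv2,numpy as np
s=state();print({k:np.round(v,4).tolist() for k,v in s.items()})
for n in("side","top"):
    g=grab_frame(n);cv2.imwrite(f"pics/{n}0.png",g["frame"][:,:,::-1]);np.savez(f"pics/{n}0.npz",**{k:np.array(v) for k,v in g.items()})
    print(n,g.keys(),g["fx"],g["fy"],g["cx"],g["cy"],np.round(g["pose"],4).tolist())
E
```

```text
pics
{'time': 0.0, 'joint_pos': [1.001, 0.0533, 1.6143, 0.0, 1.476, -0.119], 'joint_vel': [0.0013, 0.0012, -0.0022, -0.0009, 0.0009, 0.0001], 'joint_efforts': [0.0016, -39.3677, -37.0177, 0.0, 0.007, 0.0], 'tool_pos': [0.2719, 0.562, 0.2301], 'tool_rot': [-0.6885, 0.6899, -0.1583, 0.1578], 'contact_force': [-0.8204, 0.9064, 0.7148], 'ft_torque': [-0.0325, 0.0412, 0.0232], 'gripper_width': 0.996}
side dict_keys(['frame', 'fx', 'fy', 'cx', 'cy', 'pose']) 460.926980897921 460.926980897921 259.4806357939074 193.90510637438075 [[0.9074, 0.2088, -0.3648, 0.1027], [-0.4202, 0.4751, -0.7731, -1.0201], [0.012, 0.8548, 0.5188, 0.7253], [0.0, 0.0, 0.0, 1.0]]
top dict_keys(['frame', 'fx', 'fy', 'cx', 'cy', 'pose']) 389.3784468185231 389.3784468185231 256.17957437960024 189.0157278275249 [[0.0072, 0.9953, -0.0962, 0.4884], [-0.9997, 0.0095, 0.023, 0.0004], [0.0239, 0.096, 0.9951, 1.1623], [0.0, 0.0, 0.0, 1.0]]
```

View pics/side0.png

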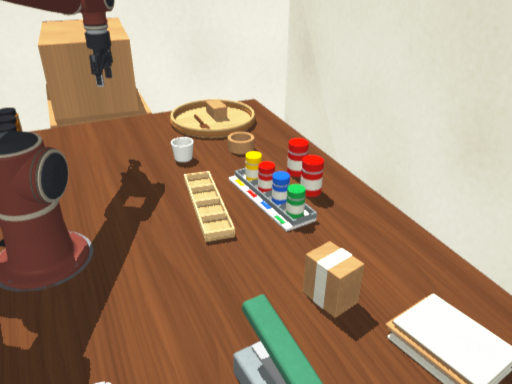

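View pics/top0.png

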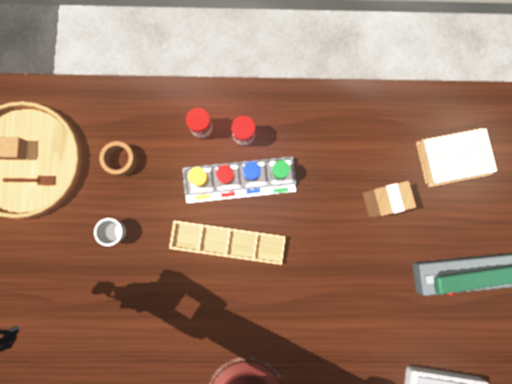

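The tasting rack is the farther one. Left to right its tins are yellow (198,176), red (225,174), blue (252,171) and green (281,169) in the top view. There are three red tins: (199,121) and (243,130), which are bigger and stand outside the rack, and (225,174) in the rack, which is the smallest. I'll check this in an enlarged crop and measure at the same time.

```bash
cat > h.py <<'E'
import numpy as np,cv2
def ray(g,u,v):
    p=g["pose"];d=p[:3,:3]@np.array([(u-g["cx"])/g["fx"],-(v-g["cy"])/g["fy"],-1]);return p[:3,3],d
def at(g,u,v,z):
    o,d=ray(g,u,v);return (o+d*(z-o[2])/d[2])
def proj(g,P):
    p=g["pose"];c=p[:3,:3].T@(np.asarray(P,float)-p[:3,3]);return np.array([g["cx"]+g["fx"]*c[0]/-c[2],g["cy"]-g["fy"]*c[1]/-c[2]])
def load(n): 
    z=np.load(f"pics/{n}.npz");return {k:z[k] for k in z.files}
E
python3 - <<'E'
from h import *
g=load("top0");f=g["frame"][:,:,::-1]
c=cv2.resize(f[95:275,150:320],None,fx=4.4,fy=3.3*4/3*0.75*4/3,interpolation=cv2.INTER_CUBIC)
c=cv2.resize(f[100:235,150:320],None,fx=4.4,fy=4.4,interpolation=cv2.INTER_CUBIC);cv2.imwrite("pics/c1.png",c)
c=cv2.resize(f[210:270,160:295],None,fx=5.9,fy=5.9,interpolation=cv2.INTER_CUBIC);cv2.imwrite("pics/c2.png",c)
s=load("side0")["frame"][:,:,::-1]
c=cv2.resize(s[130:245,170:340],None,fx=4.7,fy=4.7,interpolation=cv2.INTER_CUBIC);cv2.imwrite("pics/c3.png",c)
E
```

```text
(no output)
```

View pics/c1.png

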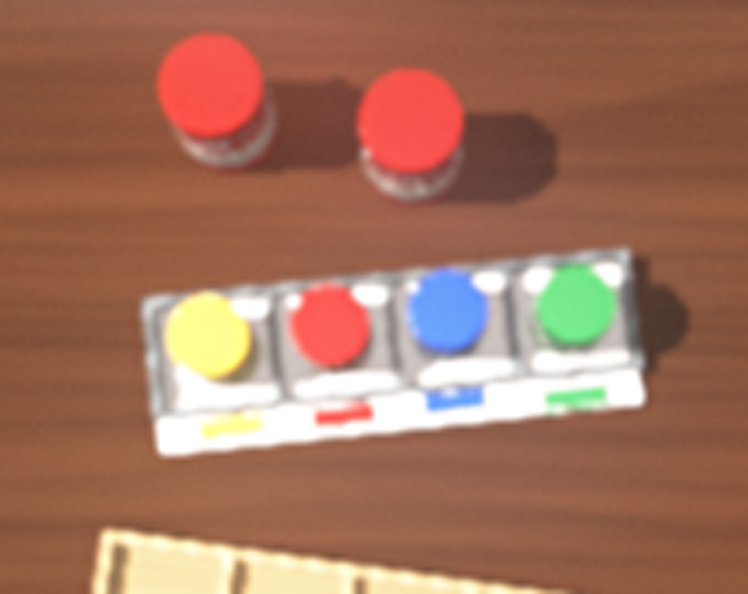

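View pics/c2.png

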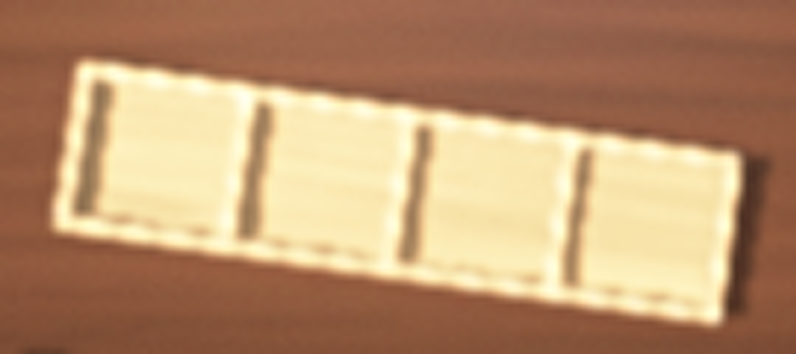

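View pics/c3.png

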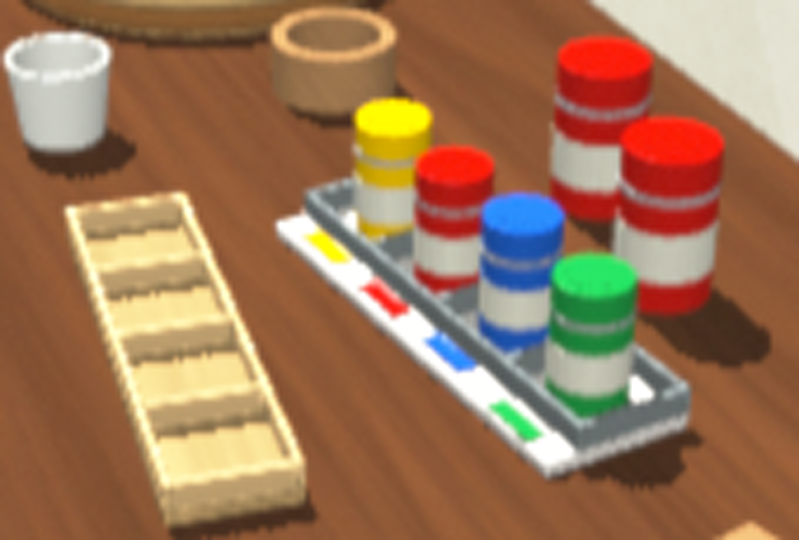

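The crops confirm it. The red tin in the rack's second bay from the left, behind the red tag, is the smallest of the three. The tag order yellow, red, blue, green matches the tins. Next I'll fit the positions.

```bash
cat > fit.py <<'E'
from h import *
from scipy.optimize import minimize
def hullmask(g,P,S=8):
    uv=np.array([proj(g,p) for p in P]);h=cv2.convexHull(((uv+0.5)*S).astype(np.float32)).round().astype(np.int32)
    x0,y0=(np.floor(uv.min(0))-3).astype(int);x1,y1=(np.ceil(uv.max(0))+4).astype(int)
    m=np.zeros(((y1-y0)*S,(x1-x0)*S),np.uint8);cv2.fillPoly(m,[h.reshape(-1,2)-np.array([x0*S,y0*S])],255)
    m=cv2.resize(m,(x1-x0,y1-y0),interpolation=cv2.INTER_AREA)/255.
    M=np.zeros((384,512));M[max(y0,0):y1,max(x0,0):x1]=m;return M
def iou(a,b): return np.minimum(a,b).sum()/np.maximum(a,b).sum()
t=np.linspace(0,2*np.pi,40)
def cyl(x,y,z0,z1,r): return [(x+r*np.cos(a),y+r*np.sin(a),z) for a in t for z in(z0,z1)]
def box(x,y,th,x0,x1,yh,z0,z1):
    c,s=np.cos(th),np.sin(th);return [(x+c*a-s*b,y+s*a+c*b,z) for a in(x0,x1) for b in(-yh,yh) for z in(z0,z1)]
def fitm(f,m,p0,st):
    sim=np.vstack([p0]+[np.array(p0)+np.eye(len(p0))[i]*st[i] for i in range(len(p0))])
    r=minimize(lambda p:1-iou(f(p),m),p0,method="Nelder-Mead",options=dict(initial_simplex=sim,xatol=1e-4,fatol=1e-5));return r.x,1-r.fun
HUE={"yellow":(24,34),"red":(0,6),"blue":(105,125),"green":(55,75)}
def colour(fr,c):
    hsv=cv2.cvtColor(fr,cv2.COLOR_RGB2HSV);H=hsv[...,0].astype(int);lo,hi=HUE[c]
    m=(H>=lo)&(H<=hi)&(hsv[...,1]>135)&(hsv[...,2]>100)
    if c=="red": m|=(H>174)&(hsv[...,1]>150)&(hsv[...,2]>100)
    return m
E
python3 - <<'E'
from fit import *
G={n:load(n+"0") for n in("top","side")}
seeds={"yellow":(198,176),"red":(225,174),"blue":(252,171),"green":(281,169)}
for c,(u,v) in seeds.items():
    g=G["top"];m=colour(g["frame"],c).astype(np.uint8)
    n,l,st,ce=cv2.connectedComponentsWithStats(m,connectivity=4)
    k=l[v,u];p0=at(g,u,v,.095)[:2];mm=(l==k).astype(float)
    # lid disc only
    r=fitm(lambda p:hullmask(g,cyl(p[0],p[1],.0949,.095,.025)),mm,p0,(.01,.01))
    print(c,st[k],ce[k].round(1),"disc",r[0].round(4),round(r[1],3))
g=G["top"];hsv=cv2.cvtColor(g["frame"],cv2.COLOR_RGB2HSV)
print(hsv[240,200],hsv[245,262],hsv[215,220],hsv[195,190])
E
```

```text
Traceback (most recent call last):
  File "fit.py", line 16, in fitm
    r=minimize(lambda p:1-iou(f(p),m),p0,method="Nelder-Mead",options=dict(initial_simplex=sim,xatol=1e-4,fatol=1e-5));return r.x,1-r.fun
  File "fit.py", line 16, in <lambda>
    r=minimize(lambda p:1-iou(f(p),m),p0,method="Nelder-Mead",options=dict(initial_simplex=sim,xatol=1e-4,fatol=1e-5));return r.x,1-r.fun
                              ~^^^
  File "fit.py", line 8, in hullmask
    M=np.zeros((384,512));M[max(y0,0):y1,max(x0,0):x1]=m;return M
                          ~^^^^^^^^^^^^^^^^^^^^^^^^^^^
ValueError: could not broadcast input array from shape (27,28) into shape (27,22)
```

Run:
```python
from fit import *
g=load("top0");hsv=cv2.cvtColor(g["frame"],cv2.COLOR_RGB2HSV)
for u,v in[(198,176),(198,168),(225,174),(252,171),(281,169),(200,240),(262,245),(220,215),(190,195),(150,200)]:print(u,v,hsv[v,u])
for u,v in [(198,176),(225,174),(252,171),(281,169)]: print(at(g,u,v,.095).round(4))
```

```text
198 176 [ 29 110 255]
198 168 [ 30 101 255]
225 174 [  1 165 252]
252 171 [109 146 251]
281 169 [ 66 125 233]
200 240 [ 23  64 255]
262 245 [ 22  77 249]
220 215 [ 10 129 154]
190 195 [ 15   4 255]
150 200 [ 10 144 142]
[0.6261 0.1362 0.095 ]
[0.6324 0.062  0.095 ]
[ 0.6416 -0.0124  0.095 ]
[ 0.648  -0.0928  0.095 ]
```

```bash
sed -i 's/hsv\[...,1\]>135)&(hsv/hsv[...,1]>85)\&(hsv/' fit.py
cat > meas.py <<'E'
from fit import *
def tins(g,seeds,z):
    out={}
    for c,(u,v) in seeds.items():
        m=colour(g["frame"],c).astype(np.uint8)
        n,l,st,ce=cv2.connectedComponentsWithStats(m,connectivity=4)
        k=l[v,u]
        if k==0: print(c,"no seed");continue
        r=fitm(lambda p:hullmask(g,cyl(p[0],p[1],z-.0001,z,.025)),(l==k).astype(float),at(g,*ce[k],z)[:2],(.004,.004))
        print(c,st[k],"disc",r[0].round(4),round(r[1],3));out[c]=r[0]
    return out
E
python3 - <<'E'
from meas import *
G={n:load(n+"0") for n in("top","side")}
T=tins(G["top"],{"yellow":(198,176),"red":(225,174),"blue":(252,171),"green":(281,169)},.095)
for a,b in zip(list(T)[:-1],list(T)[1:]): print(a,b,np.linalg.norm(T[a]-T[b]).round(4))
print({c:proj(G["side"],(*p,.095)).round(1).tolist() for c,p in T.items()})
# dispatch rack
for n,bx in(("top",(160,210,300,275)),("side",(175,165,240,245))):
    g=G[n];hsv=cv2.cvtColor(g["frame"],cv2.COLOR_RGB2HSV).astype(int)
    m=((hsv[...,0]>14)&(hsv[...,0]<35)&(hsv[...,2]>120)&(hsv[...,1]>25)).astype(np.uint8)
    q=np.zeros_like(m);q[bx[1]:bx[3],bx[0]:bx[2]]=m[bx[1]:bx[3],bx[0]:bx[2]]
    q=cv2.morphologyEx(q,cv2.MORPH_CLOSE,np.ones((5,5)))
    p0=at(G["top"],229,243,.028)
    print(n,fitm(lambda p:hullmask(g,box(p[0],p[1],p[2],-.04,.04,.163,0,.028)),q.astype(float),(p0[0],p0[1],-.1),(.005,.005,.05)))
# tasting rack, via top: white+grey+tins region
from scipy.optimize import least_squares
E
```

```text
yellow [188 167  18  19 245] disc [0.6269 0.1401] 0.896
red [216 164  18  20 276] disc [0.6324 0.0631] 0.892
blue [243 161  18  19 255] disc [ 0.6431 -0.0106] 0.917
green [272 160  18  18 233] disc [ 0.6484 -0.0907] 0.882
yellow red 0.0772
red blue 0.0744
blue green 0.0803
{'yellow': [253.2, 154.2], 'red': [265.6, 164.6], 'blue': [280.2, 174.9], 'green': [295.5, 187.7]}
top (array([ 0.44384847,  0.05768689, -0.14126532]), np.float64(0.9448358764835042))
side (array([ 0.44471557,  0.05897287, -0.13413389]), np.float64(0.9613485606337077))
```

Run:
```python
from meas import *
from scipy.spatial.transform import Rotation as Ro
g=load("side0")
T=tins(g,{"yellow":(253,154),"red":(266,165),"blue":(281,175),"green":(296,188)},.095)
gt=load("top0")
# whole-tin fit top+side using lid disc visible: report sat. fit w/ colored upper part in side
for c,(u,v) in {"yellow":(253,154),"red":(266,165),"blue":(281,175),"green":(296,188)}.items():
    m=colour(g["frame"],c).astype(np.uint8);n,l,st,ce=cv2.connectedComponentsWithStats(m,connectivity=4);k=l[v,u]
    mm=(l==k).astype(float)
    for h in(.02,.025,.03):
        r=fitm(lambda p:hullmask(g,cyl(p[0],p[1],.095-h,.095,.025)),mm,T[c],(.004,.004));print(c,h,r[0].round(4),round(r[1],3))
x,y,th=.4443,.0583,-.138
for b in(.12,.04,-.04,-.12): print("bay",b,(x-np.sin(th)*b).round(4),(y+np.cos(th)*b).round(4))
R=Ro.from_quat(np.roll([-0.6885,0.6899,-0.1583,0.1578],-1)).as_matrix();print(R.round(3))
for u,v in((199,121),(243,130)): print("can",at(gt,u,v,.115).round(3))
```

```text
yellow [246 151  16  13 168] disc [0.6183 0.1217] 0.558
red [258 161  17  20 277] disc [0.6217 0.0381] 0.395
blue [272 171  18  21 302] disc [ 0.6321 -0.0357] 0.412
green [287 184  19  15 237] disc [ 0.636  -0.1143] 0.607
yellow 0.02 [0.6281 0.1421] 0.881
yellow 0.025 [0.6317 0.15  ] 0.798
yellow 0.03 [0.6356 0.158 ] 0.73
red 0.02 [0.6345 0.0641] 0.665
red 0.025 [0.6323 0.0598] 0.706
red 0.03 [0.6316 0.0583] 0.763
blue 0.02 [ 0.6328 -0.0316] 0.641
blue 0.025 [ 0.6429 -0.0139] 0.73
blue 0.03 [ 0.6423 -0.0151] 0.789
green 0.02 [ 0.65   -0.0915] 0.915
green 0.025 [ 0.6521 -0.0866] 0.834
green 0.03 [ 0.6571 -0.0788] 0.765
bay 0.12 0.4608 0.1772
bay 0.04 0.4498 0.0979
bay -0.04 0.4388 0.0187
bay -0.12 0.4278 -0.0606
[[ 0.9   -0.001  0.436]
 [-0.436 -0.002  0.9  ]
 [-0.    -1.    -0.002]]
can [0.775 0.134 0.115]
can [0.752 0.013 0.115]
```

```bash
python3 -m crank '[[[1,0,0,0,8],[1,0,0,0,8],[1,0,0,0,8],[1,0,0,0,8],[1,0,0,0,8],[1,0,0,0,8],[1,0,0,0,8],[1,0,0,0,8]]]'
```

```text
time: 1.1
tool_pos: [0.2721, 0.5622, 0.2306]
tool_rot: [-0.499, 0.5, -0.5, 0.5]
contact_force: [0.1, -1.2, 0.3]
gripper_width: 1.001
```

```bash
python3 -m crank '[[[1,4.22,0,3.55,0],[1,4.22,0,3.55,0],[1,4.22,0,3.55,0],[1,4.22,0,3.55,0],[1,4.22,0,3.55,0],[1,4.22,0,3.55,0],[1,4.22,0,3.55,0],[1,4.22,0,3.55,0]]]'
python3 -m crank '[[[1,4.22,0,3.55,0],[1,4.22,0,3.55,0],[1,0,0,0,0],[1,0,0,0,0]]]'
```

```text
time: 2.1
tool_pos: [0.558, 0.2242, 0.2308]
tool_rot: [-0.501, 0.501, -0.499, 0.499]
contact_force: [0.0, 0.8, 1.3]
gripper_width: 1.0
time: 2.6
tool_pos: [0.6281, 0.1417, 0.2306]
tool_rot: [-0.5, 0.501, -0.5, 0.499]
contact_force: [-0.0, 0.3, 0.1]
gripper_width: 0.998
```

```bash
python3 -m crank '[[[1,0.2,5,-0.1,0],[1,0,5,0,0],[1,0,0,0,0]]]'
python3 - <<'E'
from plant import *
import cv2,numpy as np
a=grab_frame("side")["frame"];b=grab_frame("top")["frame"]
a=cv2.resize(a[100:250,180:340],None,fx=2.5,fy=2.5,interpolation=cv2.INTER_CUBIC);b=cv2.resize(b[130:280,150:310],None,fx=2.5,fy=2.5,interpolation=cv2.INTER_CUBIC)
cv2.imwrite("pics/a1.png",np.hstack([a,b])[:,:,::-1])
E
```

```text
time: 2.98
tool_pos: [0.6229, 0.1406, 0.1258]
tool_rot: [-0.498, 0.504, -0.501, 0.496]
contact_force: [-1.0, -0.7, 0.4]
gripper_width: 1.0
```

View pics/a1.png

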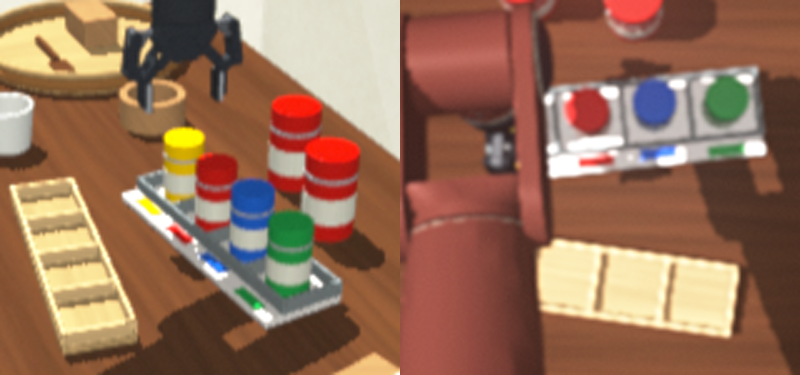

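The open jaws stand above the yellow tin (crop 185,140) and straddle it away from its neighbours. I'll descend and grip.

```bash
python3 -m crank '[[[1,0,4,0,0],[1,0,3,0,0],[1,0,1.5,0,0],[1,0,0,0,0],[-1,0,0,0,0],[-1,0,0,0,0],[-1,0,0,0,0],[-1,0,0,0,0]]]'
python3 -m crank '[[[-1,0,0,0,0],[-1,0,0,0,0]]]'
```

```text
time: 4.08
tool_pos: [0.629, 0.1398, 0.0485]
tool_rot: [0.502, -0.5, 0.499, -0.5]
contact_force: [-0.3, 0.4, 5.8]
gripper_width: 0.571
time: 4.32
tool_pos: [0.629, 0.1397, 0.0484]
tool_rot: [0.502, -0.5, 0.499, -0.5]
contact_force: [-0.0, 0.7, 6.4]
gripper_width: 0.575
```

```bash
python3 -m crank '[[[-1,0,-2,0,0],[-1,0,-4,0,0],[-1,0,-4,0,0],[-1,0,-2,0,0],[-1,0,0,0,0]]]'
python3 - <<'E'
from plant import *
import cv2,numpy as np
a=grab_frame("side")["frame"]
a=cv2.resize(a[60:250,170:340],None,fx=3,fy=3,interpolation=cv2.INTER_CUBIC)
cv2.imwrite("pics/a2.png",a[:,:,::-1])
E
```

```text
time: 4.95
tool_pos: [0.6286, 0.1397, 0.1685]
tool_rot: [0.502, -0.5, 0.498, -0.5]
contact_force: [0.5, 0.3, -0.5]
gripper_width: 0.572
```

View pics/a2.png

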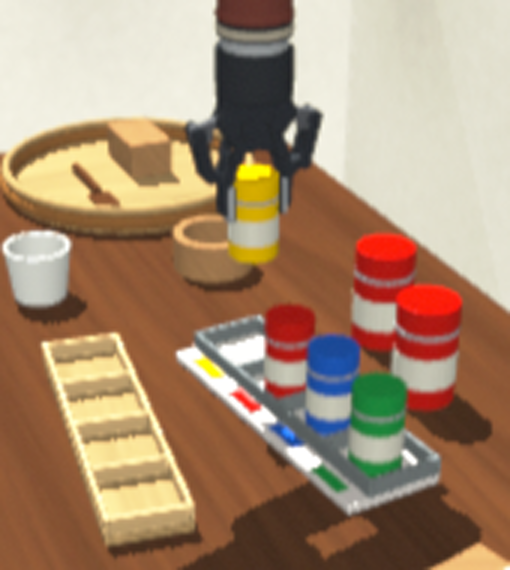

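Yellow is held upright (crop 255,215), so I'll carry it to the right-most dispatch bay.

```bash
python3 -m crank '[[[-1,2,0,-2,0],[-1,3.4,0,-3.4,0],[-1,4,0,-4,0],[-1,4,0,-4,0],[-1,3.4,0,-3.4,0],[-1,2.2,0,-2.2,0],[-1,1,0,-1,0],[-1,0,0,0,0]]]'
python3 - <<'E'
from plant import *
import cv2,numpy as np
a=grab_frame("side")["frame"];b=grab_frame("top")["frame"]
a=cv2.resize(a[90:260,180:340],None,fx=2.5,fy=2.5,interpolation=cv2.INTER_CUBIC);b=cv2.resize(b[110:280,150:310],None,fx=2.5,fy=2.5,interpolation=cv2.INTER_CUBIC)
cv2.imwrite("pics/a3.png",np.hstack([a,b])[:,:,::-1])
E
```

```text
time: 6.0
tool_pos: [0.4276, -0.061, 0.1652]
tool_rot: [-0.5, 0.501, -0.5, 0.499]
contact_force: [0.1, 0.2, -1.6]
gripper_width: 0.571
```

View pics/a3.png

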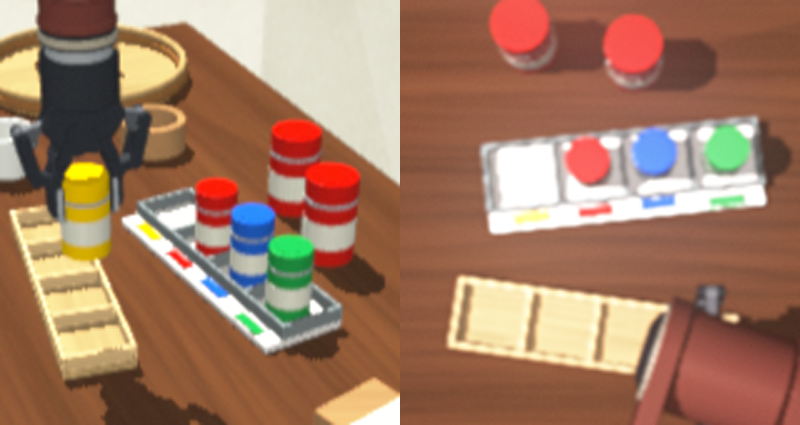

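```bash
python3 -m crank '[[[-1,0,3,0,0],[-1,0,4,0,0],[-1,0,2.5,0,0],[-1,0,1.2,0,0],[-1,0,0.5,0,0],[-1,0,0,0,0]]]'
```

```text
time: 6.85
tool_pos: [0.4289, -0.061, 0.0549]
tool_rot: [0.501, -0.501, 0.499, -0.499]
contact_force: [0.2, 0.3, -0.6]
gripper_width: 0.573
```

```bash
python3 -m crank '[[[-1,0,0.3,0,0],[-1,0,0.2,0,0],[-1,0,0,0,0]]]';python3 -m crank '[[[-1,0,0.1,0,0],[-1,0,0.1,0,0],[-1,0,0,0,0]]]'
```

```text
time: 7.22
tool_pos: [0.4282, -0.061, 0.0494]
tool_rot: [0.501, -0.501, 0.499, -0.499]
contact_force: [-0.3, 0.7, -1.5]
gripper_width: 0.572
time: 7.6
tool_pos: [0.4284, -0.0611, 0.0484]
tool_rot: [-0.501, 0.501, -0.499, 0.499]
contact_force: [-4.5, 1.7, 5.9]
gripper_width: 0.571
```

It's touching the floor, with 6 N upward. I'll release and rise.

```bash
python3 -m crank '[[[-0.2,0,0,0,0],[0.4,0,0,0,0],[1,0,0,0,0],[1,0,0,0,0],[1,0,-3,0,0],[1,0,-5,0,0],[1,0,-5,0,0],[1,0,0,0,0]]]'
python3 - <<'E'
from plant import *
import cv2,numpy as np
a=grab_frame("side")["frame"];b=grab_frame("top")["frame"]
a=cv2.resize(a[90:260,180:340],None,fx=2.5,fy=2.5,interpolation=cv2.INTER_CUBIC);b=cv2.resize(b[110:280,150:310],None,fx=2.5,fy=2.5,interpolation=cv2.INTER_CUBIC)
cv2.imwrite("pics/a4.png",np.hstack([a,b])[:,:,::-1])
E
```

```text
time: 8.6
tool_pos: [0.4311, -0.0619, 0.1826]
tool_rot: [-0.502, 0.499, -0.496, 0.502]
contact_force: [0.3, -0.0, -0.9]
gripper_width: 1.001
```

View pics/a4.png

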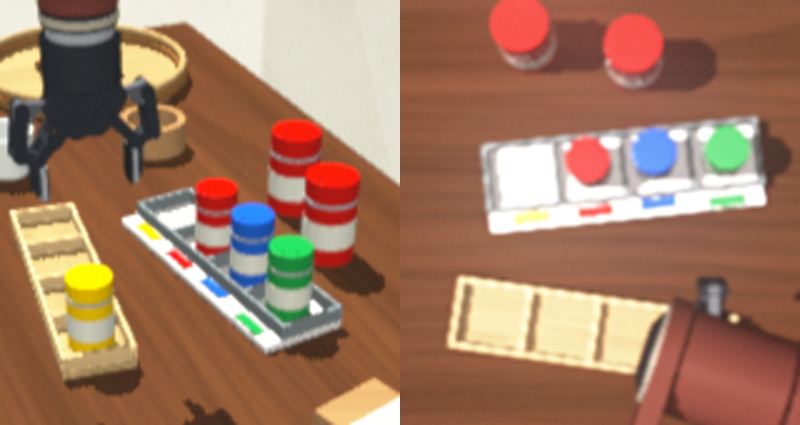

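Yellow stands upright in the right-most bay (side crop 90,310). Next is red at (0.633, 0.062).

```bash
python3 -m crank '[[[1,-1.5,0,2.5,0],[1,-3,0,5,0],[1,-3.3,0,5.45,0],[1,-3,0,5,0],[1,-1.5,0,2.5,0],[1,0,0,0,0],[1,0,0,0,0]]]'
```

```text
time: 9.57
tool_pos: [0.6298, 0.0617, 0.1752]
tool_rot: [-0.5, 0.502, -0.5, 0.498]
contact_force: [-0.5, 0.5, 0.1]
gripper_width: 0.999
```

```bash
python3 -m crank '[[[1,0,4,0.3,0],[1,0,4.5,0,0],[1,0,3,0,0],[1,0,1.2,0,0],[1,0,0,0,0]]]'
python3 -m crank '[[[-1,0,0,0,0],[-1,0,0,0,0],[-1,0,0,0,0],[-1,0,0,0,0],[-1,0,0,0,0],[-1,0,0,0,0]]]'
```

```text
time: 10.2
tool_pos: [0.6334, 0.0616, 0.0499]
tool_rot: [-0.5, 0.501, -0.5, 0.499]
contact_force: [0.3, 0.7, 0.3]
gripper_width: 0.997
time: 10.95
tool_pos: [0.6355, 0.062, 0.0524]
tool_rot: [0.501, -0.5, 0.498, -0.5]
contact_force: [-1.0, -0.3, 6.9]
gripper_width: 0.569
```

```bash
python3 -m crank '[[[-1,0,-2,0,0],[-1,0,-4,0,0],[-1,0,-4,0,0],[-1,0,-2,0,0],[-1,0,0,0,0]]]'
python3 -m crank '[[[-1,0.4,0,-2,0],[-1,0.8,0,-3.7,0],[-1,0.9,0,-4.2,0],[-1,0.9,0,-4.2,0],[-1,0.8,0,-3.6,0],[-1,0.5,0,-2,0],[-1,0,0,0,0],[-1,0,0,0,0]]]'
```

```text
time: 11.58
tool_pos: [0.6352, 0.062, 0.1724]
tool_rot: [0.502, -0.5, 0.498, -0.5]
contact_force: [0.7, -0.3, -2.4]
gripper_width: 0.569
time: 12.58
tool_pos: [0.4373, 0.0185, 0.1693]
tool_rot: [-0.5, 0.501, -0.5, 0.499]
contact_force: [0.1, -0.1, -1.9]
gripper_width: 0.572
```

Run:
```python
from plant import *
import cv2,numpy as np
a=grab_frame("side")["frame"];b=grab_frame("top")["frame"]
a=cv2.resize(a[90:260,180:340],None,fx=2.5,fy=2.5,interpolation=cv2.INTER_CUBIC);b=cv2.resize(b[110:280,150:310],None,fx=2.5,fy=2.5,interpolation=cv2.INTER_CUBIC)
cv2.imwrite("pics/a5.png",np.hstack([a,b])[:,:,::-1])
```

```text
(no output)
```

View pics/a5.png

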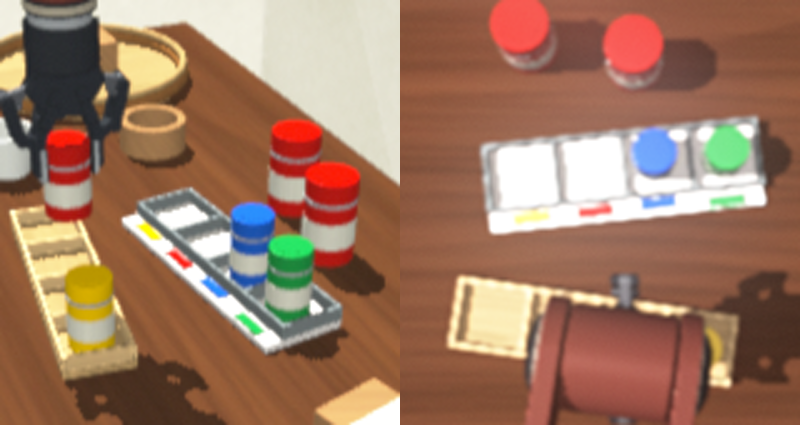

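Red is held upright above the third bay (side crop 68,175). I'll lower it.

```bash
python3 -m crank '[[[-1,0,3,0,0],[-1,0,4,0,0],[-1,0,2.5,0,0],[-1,0,1.2,0,0],[-1,0,0.6,0,0],[-1,0,0.3,0,0],[-1,0,0,0,0]]]'
```

```text
time: 13.55
tool_pos: [0.4381, 0.0183, 0.0551]
tool_rot: [0.501, -0.5, 0.499, -0.5]
contact_force: [0.6, -0.2, -2.4]
gripper_width: 0.569
```

```bash
python3 -m crank '[[[-1,0,0.2,0,0],[-1,0,0.15,0,0],[-1,0,0,0,0]]]'
```

```text
time: 13.92
tool_pos: [0.4381, 0.0183, 0.0524]
tool_rot: [0.501, -0.501, 0.499, -0.499]
contact_force: [-4.0, 0.4, 5.6]
gripper_width: 0.574
```

Red is on the floor of the bay. I'll release, rise, then go to blue at (0.643, −0.012).

```bash
python3 -m crank '[[[-0.2,0,0,0,0],[0.4,0,0,0,0],[1,0,0,0,0],[1,0,0,0,0],[1,0,-3,0,0],[1,0,-5,0,0],[1,0,-4.6,0,0],[1,0,0,0,0]]]'
python3 -m crank '[[[1,0.4,0,2.5,0],[1,0.8,0,5.2,0],[1,0.8,0,5.4,0],[1,0.7,0,5,0],[1,0.4,0,2.5,0],[1,0,0,0,0],[1,0,0,0,0]]]'
```

```text
time: 14.92
tool_pos: [0.4402, 0.0181, 0.1817]
tool_rot: [0.503, -0.499, 0.497, -0.502]
contact_force: [0.4, -0.3, 0.4]
gripper_width: 1.001
time: 15.8
tool_pos: [0.6422, -0.0117, 0.1754]
tool_rot: [-0.5, 0.501, -0.5, 0.498]
contact_force: [0.4, -0.4, -1.0]
gripper_width: 1.0
```

Run:
```python
from plant import *
import cv2,numpy as np
a=grab_frame("side")["frame"];b=grab_frame("top")["frame"]
a=cv2.resize(a[90:260,180:340],None,fx=2.5,fy=2.5,interpolation=cv2.INTER_CUBIC);b=cv2.resize(b[110:280,150:310],None,fx=2.5,fy=2.5,interpolation=cv2.INTER_CUBIC)
cv2.imwrite("pics/a6.png",np.hstack([a,b])[:,:,::-1])
```

```text
(no output)
```

View pics/a6.png

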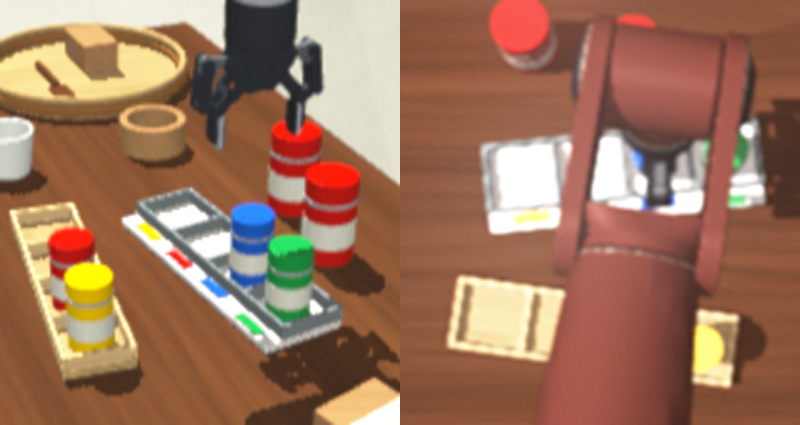

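Red and yellow stand upright in bays 3 and 4. I'll descend on blue and grip it.

```bash
python3 -m crank '[[[1,0,4,0.1,0],[1,0,4.5,0,0],[1,0,3,0,0],[1,0,1.2,0,0],[1,0,0,0,0]]]'
python3 -m crank '[[[-1,0,0,0,0],[-1,0,0,0,0],[-1,0,0,0,0],[-1,0,0,0,0],[-1,0,0,0,0],[-1,0,0,0,0]]]'
```

```text
time: 16.52
tool_pos: [0.6439, -0.0118, 0.0497]
tool_rot: [-0.501, 0.501, -0.499, 0.499]
contact_force: [0.4, -0.5, 0.9]
gripper_width: 1.005
time: 17.27
tool_pos: [0.6459, -0.0121, 0.0519]
tool_rot: [0.501, -0.5, 0.498, -0.5]
contact_force: [-1.1, -0.5, 5.8]
gripper_width: 0.575
```

```bash
python3 -m crank '[[[-1,0,-2,0,0],[-1,0,-4,0,0],[-1,0,-4,0,0],[-1,0,-2,0,0],[-1,0,0,0,0]]]'
python3 -m crank '[[[-1,-1.1,0,-2,0],[-1,-2,0,-3.6,0],[-1,-2.4,0,-4.2,0],[-1,-2.4,0,-4.2,0],[-1,-2,0,-3.6,0],[-1,-1.1,0,-1.9,0],[-1,0,0,0,0],[-1,0,0,0,0]]]'
```

```text
time: 17.9
tool_pos: [0.6454, -0.0121, 0.1719]
tool_rot: [0.502, -0.5, 0.498, -0.5]
contact_force: [0.6, 0.0, -1.6]
gripper_width: 0.571
time: 18.9
tool_pos: [0.4491, 0.0971, 0.1687]
tool_rot: [-0.5, 0.501, -0.5, 0.499]
contact_force: [0.4, 0.5, -1.5]
gripper_width: 0.574
```

Run:
```python
from plant import *
import cv2,numpy as np
a=grab_frame("side")["frame"];b=grab_frame("top")["frame"]
a=cv2.resize(a[90:260,180:340],None,fx=2.5,fy=2.5,interpolation=cv2.INTER_CUBIC);b=cv2.resize(b[110:280,150:310],None,fx=2.5,fy=2.5,interpolation=cv2.INTER_CUBIC)
cv2.imwrite("pics/a7.png",np.hstack([a,b])[:,:,::-1])
```

```text
(no output)
```

View pics/a7.png

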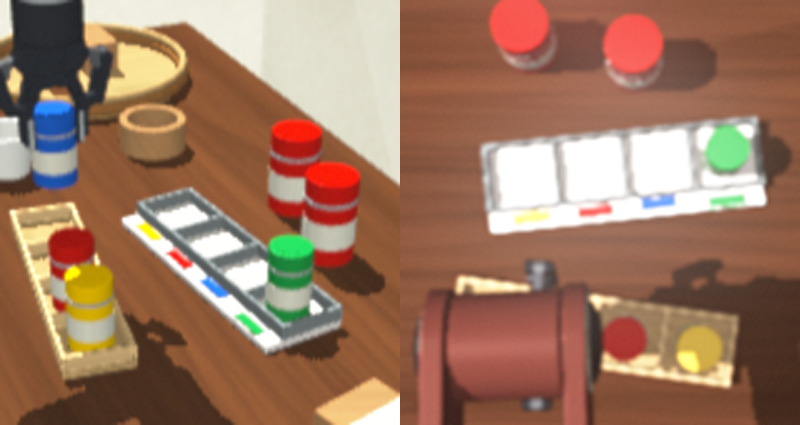

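Blue is held upright above bay 2 (side crop 55,145). I'll lower it.

```bash
python3 -m crank '[[[-1,0,3,0,0],[-1,0,4,0,0],[-1,0,2.5,0,0],[-1,0,1.2,0,0],[-1,0,0.6,0,0],[-1,0,0.3,0,0],[-1,0,0,0,0]]]'
python3 -m crank '[[[-1,0,0.2,0,0],[-1,0,0.1,0,0],[-1,0,0,0,0]]]'
```

```text
time: 19.88
tool_pos: [0.4498, 0.0975, 0.0546]
tool_rot: [0.501, -0.5, 0.499, -0.5]
contact_force: [0.1, 0.5, -1.5]
gripper_width: 0.569
time: 20.25
tool_pos: [0.4497, 0.0975, 0.0519]
tool_rot: [0.501, -0.501, 0.499, -0.499]
contact_force: [-2.8, -1.7, 5.5]
gripper_width: 0.572
```

```bash
python3 -m crank '[[[-0.2,0,0,0,0],[0.4,0,0,0,0],[1,0,0,0,0],[1,0,0,0,0],[1,0,-3,0,0],[1,0,-5,0,0],[1,0,-4.6,0,0],[1,0,0,0,0]]]'
python3 -m crank '[[[1,2,0,2.1,0],[1,3.5,0,3.7,0],[1,4,0,4.2,0],[1,4,0,4.2,0],[1,3.4,0,3.6,0],[1,2,0,2.1,0],[1,0,0,0,0],[1,0,0,0,0]]]'
```

```text
time: 21.25
tool_pos: [0.452, 0.0976, 0.1818]
tool_rot: [0.503, -0.498, 0.497, -0.501]
contact_force: [0.8, 0.4, 0.8]
gripper_width: 1.001
time: 22.25
tool_pos: [0.6477, -0.0903, 0.1753]
tool_rot: [-0.5, 0.501, -0.5, 0.498]
contact_force: [-0.2, -0.5, 0.8]
gripper_width: 0.998
```

Run:
```python
from plant import *
import cv2,numpy as np
a=grab_frame("side")["frame"];b=grab_frame("top")["frame"]
a=cv2.resize(a[90:260,180:340],None,fx=2.5,fy=2.5,interpolation=cv2.INTER_CUBIC);b=cv2.resize(b[110:280,150:310],None,fx=2.5,fy=2.5,interpolation=cv2.INTER_CUBIC)
cv2.imwrite("pics/a8.png",np.hstack([a,b])[:,:,::-1])
```

```text
(no output)
```

View pics/a8.png

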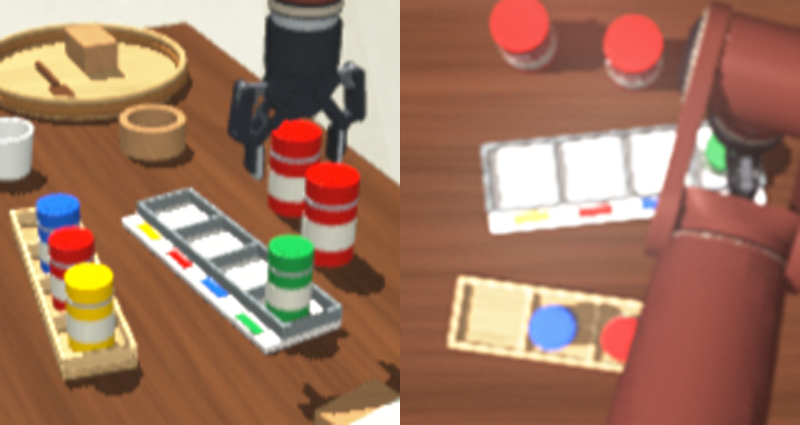

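Run:
```python
from plant import *
from meas import *
g=grab_frame("top");np.savez("pics/top8.npz",**g)
T=tins(g,{"blue":(211,241)},.095)
G=load("top0")
for b in(.157,.12,.08,.04,0,-.04,-.08,-.12,-.157):
    th=-.138;p=(.4443-np.sin(th)*b,.0583+np.cos(th)*b,.028); print(b,proj(G,p).round(1))
f=G["frame"].copy()
c=cv2.resize(f[210:270,160:295],None,fx=5.9,fy=5.9,interpolation=cv2.INTER_CUBIC)
for x0,y0 in((-.04,-.163),(-.04,.163),(.04,-.163),(.04,.163),(-.035,.157),(-.035,.083),(.035,.083),(.035,.077),(.035,.003),(.035,-.083),(0,0)):
    th=-.138;p=(.4443+np.cos(th)*x0-np.sin(th)*y0,.0583+np.cos(th)*y0+np.sin(th)*x0,.028);u=proj(G,p)
    cv2.circle(c,tuple(((u-[160,210]+.5)*5.9).astype(int).tolist()),3,(255,0,0),-1)
cv2.imwrite("pics/c9.png",c[:,:,::-1])
```

```text
blue [202 233  19  17 259] disc [0.4505 0.0983] 0.904
0.157 [172.7 233.9]
0.12 [185.4 235.8]
0.08 [199.1 237.8]
0.04 [212.9 239.8]
0 [226.6 241.8]
-0.04 [240.3 243.8]
-0.08 [254.1 245.8]
-0.12 [267.8 247.8]
-0.157 [280.4 249.7]
```

View pics/c9.png

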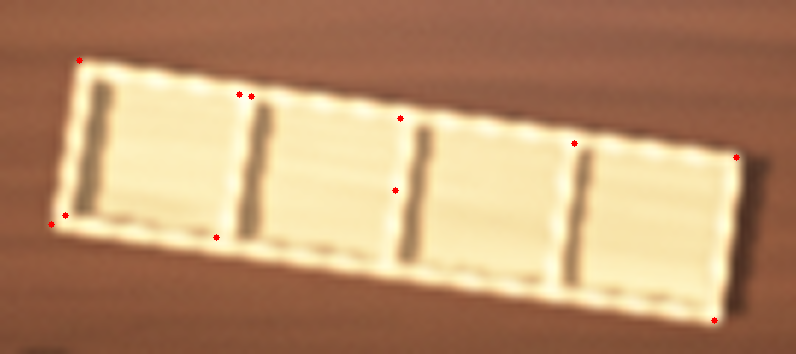

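Blue's lid fits at (0.4505, 0.0983), within 1 mm of the target. The dividers suggest the wooden rack sits about 3–4 mm further right than my fit, well inside the 12 mm of slack. I'll shift green's target 2 mm to the right to allow for it, then grip green.

```bash
python3 -m crank '[[[1,0,4,0.1,0],[1,0,4.5,0,0],[1,0,3,0,0],[1,0,1.2,0,0],[1,0,0,0,0]]]'
python3 -m crank '[[[-1,0,0,0,0],[-1,0,0,0,0],[-1,0,0,0,0],[-1,0,0,0,0],[-1,0,0,0,0],[-1,0,0,0,0]]]'
```

```text
time: 23.02
tool_pos: [0.6493, -0.0905, 0.0496]
tool_rot: [-0.501, 0.501, -0.499, 0.499]
contact_force: [-0.0, -0.2, 0.3]
gripper_width: 1.002
time: 23.78
tool_pos: [0.6511, -0.0913, 0.052]
tool_rot: [0.501, -0.5, 0.498, -0.5]
contact_force: [-0.3, 0.0, 5.6]
gripper_width: 0.569
```

```bash
python3 -m crank '[[[-1,0,-2,0,0],[-1,0,-4,0,0],[-1,0,-4,0,0],[-1,0,-2,0,0],[-1,0,0,0,0]]]'
python3 -m crank '[[[-1,-2.5,0,-1.8,0],[-1,-4.2,0,-3,0],[-1,-4.5,0,-3.2,0],[-1,-4.5,0,-3.2,0],[-1,-4.5,0,-3.2,0],[-1,-3.8,0,-2.8,0],[-1,-2.5,0,-1.8,0],[-1,0,0,0,0]]]'
python3 -m crank '[[[-1,0,0,0,0]]]'
```

```text
time: 24.4
tool_pos: [0.6507, -0.0912, 0.172]
tool_rot: [0.501, -0.5, 0.498, -0.5]
contact_force: [-0.0, 0.5, -2.5]
gripper_width: 0.574
time: 25.4
tool_pos: [0.4565, 0.1745, 0.1673]
tool_rot: [-0.5, 0.503, -0.499, 0.498]
contact_force: [0.1, -0.1, -1.1]
gripper_width: 0.574
time: 25.52
tool_pos: [0.4584, 0.173, 0.1684]
tool_rot: [-0.5, 0.501, -0.5, 0.499]
contact_force: [-0.0, 0.6, -1.6]
gripper_width: 0.572
```

Run:
```python
from plant import *
import cv2,numpy as np
a=grab_frame("side")["frame"];b=grab_frame("top")["frame"]
a=cv2.resize(a[70:260,170:340],None,fx=2.3,fy=2.3,interpolation=cv2.INTER_CUBIC);b=cv2.resize(b[90:280,150:320],None,fx=2.3,fy=2.3,interpolation=cv2.INTER_CUBIC)
cv2.imwrite("pics/a10.png",np.hstack([a,b])[:,:,::-1])
```

```text
(no output)
```

View pics/a10.png

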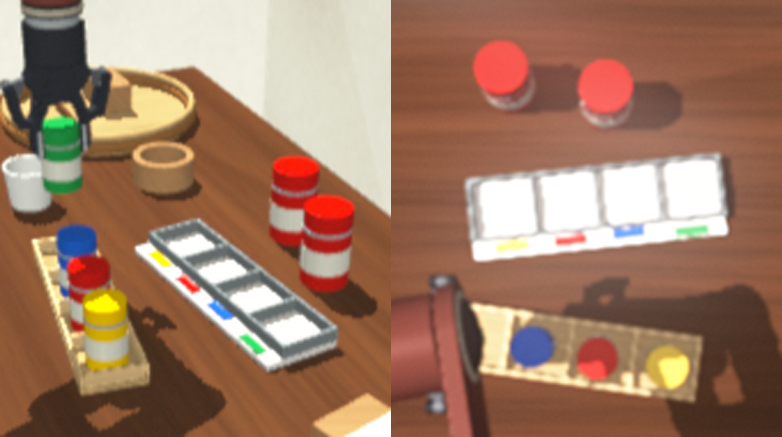

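Green is held upright over the left-most bay (side crop 62,155). I'll lower and release it.

```bash
python3 -m crank '[[[-1,0,3,0.1,0],[-1,0,4,0,0],[-1,0,2.5,0,0],[-1,0,1.2,0,0],[-1,0,0.6,0,0],[-1,0,0.3,0,0],[-1,0,0,0,0]]]'
python3 -m crank '[[[-1,0,0.2,0,0],[-1,0,0.1,0,0],[-1,0,0,0,0]]]'
```

```text
time: 26.5
tool_pos: [0.4606, 0.1736, 0.0546]
tool_rot: [0.501, -0.5, 0.499, -0.5]
contact_force: [0.8, -0.6, -0.6]
gripper_width: 0.575
time: 26.88
tool_pos: [0.4605, 0.1737, 0.052]
tool_rot: [0.501, -0.5, 0.499, -0.499]
contact_force: [-2.6, -0.1, 6.0]
gripper_width: 0.577
```

```bash
python3 -m crank '[[[-0.2,0,0,0,0],[0.4,0,0,0,0],[1,0,0,0,0],[1,0,0,0,0],[1,0,-3,0,0],[1,0,-5,0,0],[1,0,-5,0,0],[1,0,-3,0,0]]]'
python3 -m crank '[[[1,-3,0,0,0],[1,-5,0,0,0],[1,-5,0,0,0],[1,-5,0,0,0],[1,-5,0,0,0],[1,-3,0,0,0],[1,0,0,0,0],[1,0,0,0,0]]]'
python3 - <<'E'
from plant import *
from meas import *
a=grab_frame("side");b=grab_frame("top")
np.savez("pics/side11.npz",**a);np.savez("pics/top11.npz",**b)
A=a["frame"];B=b["frame"]
A=cv2.resize(A[70:260,170:340],None,fx=2.3,fy=2.3,interpolation=cv2.INTER_CUBIC);B=cv2.resize(B[90:280,150:320],None,fx=2.3,fy=2.3,interpolation=cv2.INTER_CUBIC)
cv2.imwrite("pics/a11.png",np.hstack([A,B])[:,:,::-1]);cv2.imwrite("pics/top11.png",b["frame"][:,:,::-1])
T=tins(b,{"green":(185,233),"blue":(211,241),"red":(240,246),"yellow":(270,249)},.095)
for c,p in T.items():
    for o in(.0583,.055):
        d=p-[.4443,o];th=-.138;print(c,o,"rack frame mm",(1e3*np.array([d[0]*np.cos(th)+d[1]*np.sin(th),-d[0]*np.sin(th)+d[1]*np.cos(th)])).round(1))
E
```

```text
time: 27.88
tool_pos: [0.4609, 0.1737, 0.214]
tool_rot: [0.502, -0.5, 0.498, -0.5]
contact_force: [-0.4, -0.0, 0.0]
gripper_width: 0.999
time: 28.88
tool_pos: [0.4591, 0.4329, 0.2104]
tool_rot: [-0.5, 0.501, -0.499, 0.499]
contact_force: [0.6, -0.7, 0.1]
gripper_width: 1.001
green [175 229  18  16 228] disc [0.4602 0.1722] 0.838
blue [202 233  18  17 245] disc [0.4495 0.0983] 0.893
red [230 236  19  19 276] disc [0.4387 0.02  ] 0.938
yellow [260 240  19  20 298] disc [ 0.4281 -0.0601] 0.907
green 0.0583 rack frame mm [  0. 115.]
green 0.055 rack frame mm [ -0.4 118.3]
blue 0.0583 rack frame mm [-0.4 40.3]
blue 0.055 rack frame mm [-0.9 43.6]
red 0.0583 rack frame mm [ -0.3 -38.7]
red 0.055 rack frame mm [ -0.7 -35.4]
yellow 0.0583 rack frame mm [   0.3 -119.5]
yellow 0.055 rack frame mm [  -0.2 -116.2]
```

View pics/a11.png

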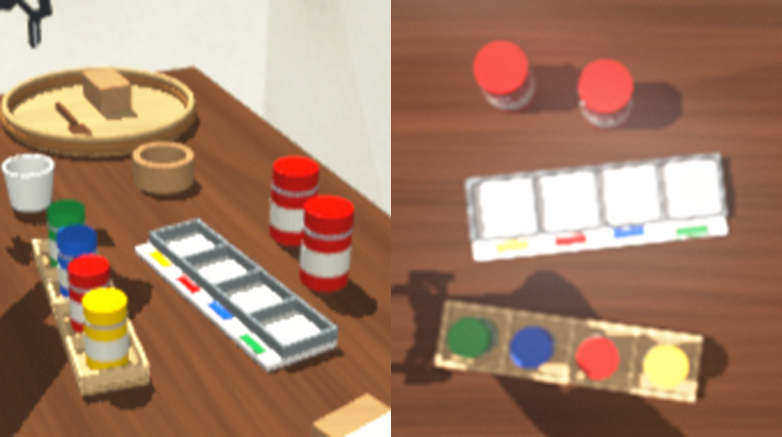

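View pics/top11.png

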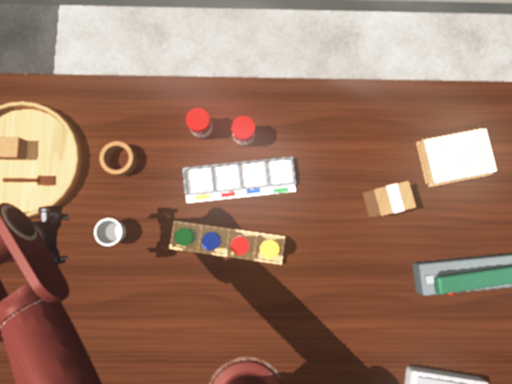

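The final pictures show the wooden rack reading green, blue, red, yellow from left to right (top view 184,237 to 269,249). Every tin is upright and within about 5 mm of its bay centre. The cup (109,232), tape (117,158), carton (390,199) and the big red cans have not moved.

```bash
python3 -c "
from plant import *
print(job_done())"
```

```text
the job is handed in; nothing more can be done
None
```

All four tins now stand in the wooden dispatch rack in reverse order. Seen from the robot, left to right, they are green, blue, red and yellow; the tags on the tasting rack read yellow, red, blue, green. I used the small red tin from the rack and left the two bigger red cans alone. The job was handed in at about 29 s.

**Position:** in the last pictures every tin is upright and within about 5 mm of its bay centre, where the bay leaves 10–12 mm of slack. Each tin was let go only after it touched the bay floor, with about 6 N at contact.

**Other items:** the cup, tape and carton look unmoved in the top view, and the gripper was clear of everything at the end.

**One disagreement:** the wooden rack's outer edges and its dividers gave row positions 3–4 mm apart. I shifted only the green tin's target by 2 mm to allow for it, and all four tins are within the slack on either reading.

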